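# Stand the spindle up, find its flats by feel and hold the stop collar on them

## Task

Tip the leaning spindle head of the fixture upright against its stop, then feel with the fingers for the two milled set-screw flats of the shaft and turn the shaft so that one flat faces the pointer on the fixture's base. Then slide the stop collar over the shaft, its set screw on that flat and facing the pointer, fully down onto the shoulder, and finish while still gripping the collar there, so that a colleague can tighten the screw. Leave the other parts on the bench where they are.

Things in the scene. Friction and masses are not known exactly. Their poses are not given: they have to be found in the camera images.
- stand: Fixed grey fixture, base plate 140 x 130 x 12 mm; origin at the centre of its underside, z up. Its -x axis runs along the steel pointer, 14 mm wide, sticking out of the plate to 123 mm from the origin. The spindle head hangs in it on a level hinge along the stand's x axis, 45 mm right above the origin, between two cheeks 96 mm apart outside and 58 mm high.
- head (a joint): Tilt of the spindle head, rad: 0 = upright at its stop, positive = leaning to the stand's -y side (starts 0.3 to 0.65). Stays where it is left; about 0.5 N m moves it (7 N at 70 mm above the hinge).
- shoulder (a point): Centre of the shoulder's top on the shaft's axis, 50 mm from the hinge (95 mm above the bench when upright), z up along the shaft; tilts with the head, does not turn with the shaft. Flange 42 mm across, 12 mm thick, on a sleeve 48 mm across and a block 66 x 52 mm. The shaft turns about this z against a drag of 0.08 N m and stays where left.
- shaft_top (a point): Centre of the shaft's free end, 48 mm past the shoulder; does not turn with the shaft. Above the shoulder the shaft is 30 mm round with two opposite flats 18 mm wide, 24 mm across: fingers stop at 24 mm square on them, at 30 x cos(37 deg - a) mm when a (below 37 deg) off, else at 30. Which way they face is not given (starts 0.5 rad or more off the pointer). Gripping it off square may turn it.
- collar_center (a point): Centre of the loose steel stop collar, 50 mm across, 26 mm high, bore 32 mm, 0.22 kg, flat on the bench, z up. Along its -x axis is the set screw: head 13 mm across; inside, half-way up, its tip, 8 mm wide, 12.8 mm from the axis, so it passes over the shaft only along a flat (within 0.2 rad). Starts within 1.2 rad of its final direction.
- screw_head (a point): Centre of the outer face of the set screw's head, 35.5 mm from the collar's axis.
- spacer: Bystander: plain steel ring without screw, 58 mm across, 16 mm high; origin under its centre.
- nut: Bystander: brass castle nut, 30 mm across flats, 21 mm high; origin under its centre.
- bolt: Bystander: stainless hub bolt standing on its hexagon head, 66 mm high; origin under its centre.
- adapter: Bystander: black torque adapter, 34 mm across, 60 mm high; origin under its centre.
- cap: Bystander: red thread protector cap, 40 mm across, 30 mm high; origin under its centre.
- driver: Bystander: screwdriver lying on the bench along its x axis; origin under its middle.
Things that resemble listed ones, but are neither listed nor needed, are in the scene too. What is meant by the stand is not orange, and is the larger of those in its own colour.

How it is judged:
On the way, in this order (a step that is already met when the one before it is completed fails the run):
1. the spindle head stands upright against its stop (value of joint head below 0.06 rad), for 0.3 s.
2. the collar is fully down on the shoulder, round the shaft, with its screw tip on the flat (z of collar_center in the frame of shoulder below 0.016 m and distance between collar_center and shoulder below 0.0165 m), for 0.2 s.
At the end, for the whole second after the job is handed in: Head upright within 0.06 rad; collar round the shaft, level to 0.1 rad, its centre at most 16 mm above the shoulder (13 is fully home); screw head towards the pointer within 9 mm sideways (0.25 rad); collar at rest and gripped by the fingers with over 2 N (all of step 2 and value of joint head below 0.06 rad and angle between the z axis of collar_center and the z axis of shoulder, either way round below 0.1 rad and x of screw_head in the frame of stand below -0.025 m and y of screw_head in the frame of stand between -0.009 and 0.009 m and contact force between the fingers and collar above 2 N and linear speed of collar below 0.02 m/s); the arm keeps its last pose, push and grip.
It fails at once if a bystander was moved by more than 30 mm (distance of any of spacer, nut, bolt, adapter, cap, driver from where it was at the start of the episode above 0.03 m).
It also fails if it takes over 72 s, if anything falls off the work surface, if the arm or the gripper's body presses on something with over 40 N, if the wrist force passes 120 N, or if a joint passes its speed limit or range.

## Robot

A 6-joint arm with a two-finger parallel gripper is mounted at the origin on the work surface. World frame = base frame: x ahead of the robot, y to its left, z up, the work surface at z = 0. Lengths are in m, angles in rad, forces in N, time in s.
With the tool pointing down it reaches from about 0.35 to 0.8 m from the base axis. Payload 7.3 kg.
Tool frame: the origin (TCP) lies between the finger pads; the fingertips stand 25 mm ahead of it and the grasp point (between the pads) lies 6 mm ahead of it (r.tip_extent is the distance from the TCP to the fingertips, in m); z points along the fingers, y is the line along which they close (so a half turn about z gives the same grasp; the last joint's range is limited). The gripper opens to 85 mm and grips with 20 to 120 N. Pads are 22 mm wide; open, the fingers measure 114 mm over their backs; the gripper's body (76 mm by 85 mm) begins 54 mm behind the grasp point. The pads swing forward as they close: fully open they stand 13 mm farther back than shut.
Start: joints at [-1.375, 0.342, 1.524, -0, 1.275, -0.146], TCP at [0.176, -0.495, 0.256] pointing down, gripper open.
Joint ranges: [-2.53, 2.53], [-0.77, 2.02], [0.04, 2.7], [-1, 4.14], [0.28, 2.66], [-3.11, 3.11]. Speed limits (rad/s): [2.57, 2.57, 3.14, 3.14, 3.14, 3.14].

## Interface

Orientations are given as a unit quaternion [x, y, z, w].
In Python, from workcell import r, command_gripper, optics gives the robot as it stands. The module is installed in compiled form; this text tells all that it offers. Calls block until the motion is done:
- r.reach(position, orientation): joint-space move of the TCP to a pose.
- r.move_straight(position, orientation=None, speed=0.15, max_force=None): straight line of the TCP; orientation=None keeps the orientation; speed is the mean speed in m/s. With max_force (N) it stops when the force on the tool has changed by that much, and returns True; else False.
- r.movej(angles): joint-space move.
- command_gripper(opening, force=None): finger opening in m; force is the grip in N (None keeps the last); returns when the fingers have stopped.
- r.hold(seconds).
- r.solve_ik(position, orientation): joint angles nearest the present ones, or None.
- r.read_state(): the state.
- optics.get_image(name): name is "scene" or "top"; returns (picture, depth): 384x512x3 uint8, red, green, blue; 384x512 float32, m along the optical axis (not along the pixel's ray), 0 where there is no reading.
- optics.camera_model(name): a dict with "K" (3x3 intrinsics, pixels), "k1" (the pictures are not rectified: a ray, as slopes to the right and down, at radius r is drawn at 1 + k1 r^2 times it, then the intrinsics apply), "R" (3x3) and "t" (3): a world point X has camera coordinates R X + t. Camera axes: x right, y down, z forward; pixel columns grow to the right and rows downward; lengths in m; the calibration is good to about 2 mm. A picture is of the moment at which its call begins. camera_model takes no time and is no camera call.
A pose or a line that the arm cannot do raises r.PlanningError and nothing moves.
- r.finish_job(): hands the job in; it is judged then, once.
The state is a dict: "time_s": time; "joint_positions": joint angles; "dq": joint speeds; "tau": joint torques, N m; "eef_pos": TCP position; "eef_rot": TCP orientation; "contact_force": force on the tool from outside, world axes, zero at the start; "torque": the same for the moment, N m; "grip_width": finger opening in m; "grip_force": force on a finger pad.
Only numpy, scipy, OpenCV 4.12 (cv2) and the standard library are available. Lean on these libraries where they do the work, as an engineer would, in place of code of your own. Each camera call takes 0.05 s, during which the arm holds its last target. There are 200 camera calls.

## Working session

There is one attempt and no reset: what is moved stays moved. The work goes in short steps, each a Python script; the robot and the scene stay as the last script left them, time stands still between calls to the robot, and variables do not carry over. Pictures are saved under pics/ and viewed, at most 10 in all, crops included, and the job is handed in when it is done.

```bash
mkdir -p pics; cat > h.py <<'E'
import numpy as np, cv2
from workcell import r, command_gripper, optics
from scipy.spatial.transform import Rotation as Ro
def snap(n):
    im,d=optics.get_image(n); np.savez(f'{n}.npz',im=im,d=d); return im,d
def cam(n):
    c=optics.camera_model(n); return [np.array(c[k],float) for k in ('K','R','t')]+[float(c['k1'])]
def rays(n,uv):
    K,R,t,k1=cam(n); uv=np.atleast_2d(uv).astype(float)
    p=np.c_[(uv[:,0]-K[0,2])/K[0,0],(uv[:,1]-K[1,2])/K[1,1]]; q=p.copy()
    for _ in range(20): q=p/(1+k1*(q**2).sum(1,keepdims=True))
    return np.c_[q,np.ones(len(q))]
def atz(n,uv,z):   # intersect with plane z
    K,R,t,k1=cam(n); o=-R.T@t; d=rays(n,uv)@R; return o+d*((z-o[2])/d[:,2])[:,None]
def atd(n,uv,D):   # via depth
    K,R,t,k1=cam(n); uv=np.atleast_2d(uv); dd=D[uv[:,1].astype(int),uv[:,0].astype(int)]
    return (rays(n,uv)*dd[:,None]-t)@R
def proj(n,X):
    K,R,t,k1=cam(n); c=np.atleast_2d(X)@R.T+t; q=c[:,:2]/c[:,2:]; q=q*(1+k1*(q**2).sum(1,keepdims=True))
    return q*[K[0,0],K[1,1]]+[K[0,2],K[1,2]]
def cloud(n,D):
    v,u=np.mgrid[:384,:512]; uv=np.c_[u.ravel(),v.ravel()]; P=atd(n,uv,D); P[D.ravel()==0]=np.nan; return P.reshape(384,512,3)
def down(psi): # tool z down, closing axis y at angle psi in world
    y=np.array([np.cos(psi),np.sin(psi),0]); z=np.array([0,0,-1.]); x=np.cross(y,z)
    return Ro.from_matrix(np.c_[x,y,z]).as_quat()
E
python3 - <<'E'
from h import *
for n in ('scene','top'):
    im,d=snap(n); cv2.imwrite(f'pics/{n}0.png',cv2.resize(im[:,:,::-1],(800,600),interpolation=cv2.INTER_CUBIC))
    K,R,t,k1=cam(n); print(n,K[0,0],k1,-R.T@t,R[2])
print(r.read_state()['time_s'])
E
```

```text
scene 409.748952016397 -0.14194230045415174 [1.13204751 0.47446276 1.32703899] [-0.41743646 -0.34822548 -0.83933653]
top 453.3628239717135 -0.06181484758232675 [ 0.40242562 -0.05334062  1.44212382] [ 0.11012796  0.02182709 -0.99367772]
0.1
```

View pics/scene0.png

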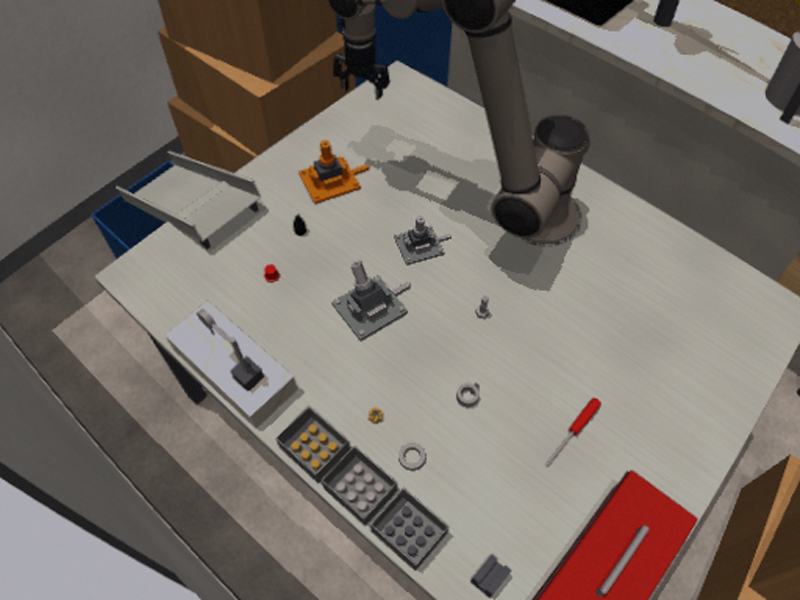

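View pics/top0.png

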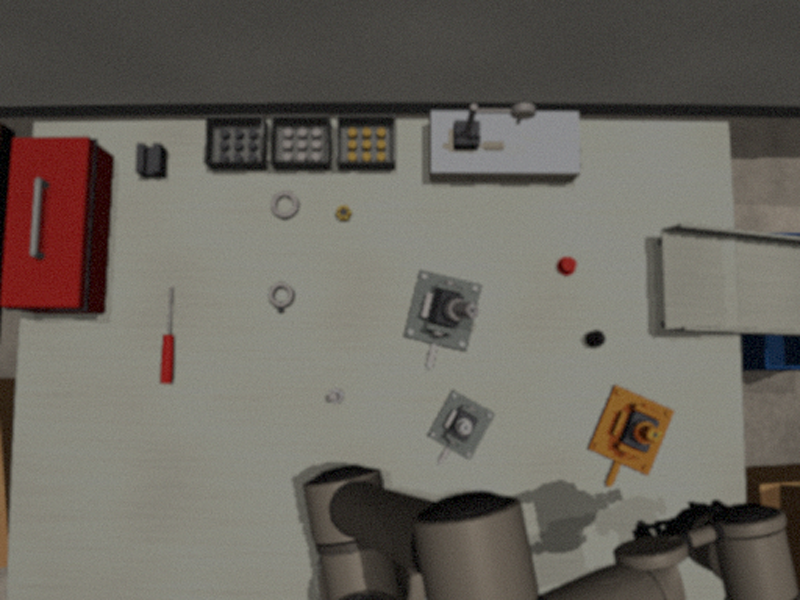

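The scene view has the grey stand at about (370,300) and the collar, with its screw stub, at (468,394). In the top view the stand is at (443,310) with its pointer at (431,358), and the collar is at (281,295) with its screw at (281,310). Next I'll take an enlarged crop.

```bash
python3 - <<'E'
from h import *
T=np.load('top.npz');S=np.load('scene.npz')
def crop(im,u,v,w,h): return cv2.resize(im[v:v+h,u:u+w,::-1],(400,300),interpolation=cv2.INTER_CUBIC)
a=np.vstack([np.hstack([crop(T['im'],248,166,80,60),crop(T['im'],160,173,40,30)]),np.hstack([crop(S['im'],200,160,80,60),crop(S['im'],280,235,40,30)])])
cv2.imwrite('pics/crop1.png',a)
P=cloud('top',T['d'])
# collar: points around
c=P[173:203,160:200].reshape(-1,3); c=c[(c[:,2]>.015)&(c[:,2]<.05)]
print('collar',len(c),c.mean(0),c.min(0),c.max(0)); 
rr=c[:,:2]-c[:,:2].mean(0); far=np.argsort(-np.hypot(*rr.T))[:6]; print(rr[far])
s=P[160:240,250:330].reshape(-1,3)
for lo,hi in ((.006,.02),(.03,.07),(.07,.12),(.12,.2)):
    q=s[(s[:,2]>lo)&(s[:,2]<hi)]; print(lo,len(q),q.mean(0),q.min(0),q.max(0))
E
```

```text
collar 134 [0.56705072 0.19075258 0.02438046] [0.53492259 0.16603932 0.01503682] [0.59300214 0.21544606 0.03320326]
[[-0.03189013  0.00412372]
 [-0.03212813  0.00046328]
 [-0.0316356  -0.00185327]
 [-0.02836418 -0.00484829]
 [-0.02857547 -0.00199874]
 [-0.02828707  0.00174345]]
0.006 1147 [ 0.53270971 -0.13298053  0.01158443] [ 0.41209899 -0.28408451  0.00604593] [ 0.66463633 -0.03342577  0.01989681]
0.03 384 [ 0.54004575 -0.12994329  0.05482766] [ 0.48752356 -0.17543103  0.03143592] [ 0.59416684 -0.0953737   0.06968036]
0.07 290 [ 0.53739044 -0.14355832  0.08679299] [ 0.51057172 -0.17530334  0.07011002] [ 0.57510556 -0.11551226  0.11898554]
0.12 93 [ 0.52952076 -0.18033093  0.12887648] [ 0.51542136 -0.19809887  0.12001043] [ 0.54202483 -0.16303132  0.13815904]
```

View pics/crop1.png

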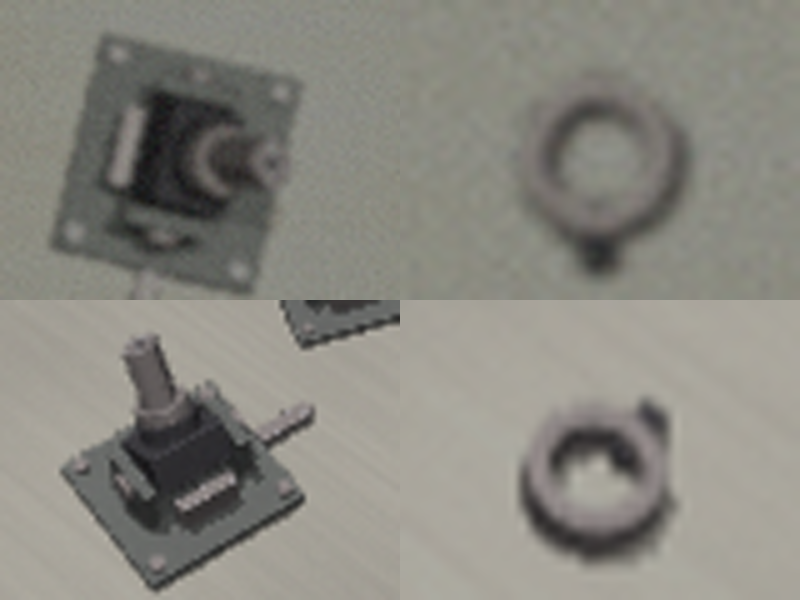

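The crop shows the plate corners at (105,35), (302,80), (252,292) and (52,247), with the shaft end near (270,163). In its own tile the collar ring is centred at (205,155) and the screw head is at (198,260).

```bash
python3 - <<'E'
from h import *
T=np.load('top.npz');S=np.load('scene.npz')
f=lambda p,s,o:(np.array(p,float)+.5)/s-.5+o
C=atz('top',f([(105,35),(302,80),(252,292),(52,247)],5,(248,166)),.012)
print('corners',C[:,:2].round(4),np.linalg.norm(np.roll(C,-1,0)-C,axis=1).round(4))
o=C.mean(0); x=(C[0]+C[1]-C[2]-C[3]); yaw=np.arctan2(x[1],x[0]); y=(C[0]+C[3]-C[1]-C[2]); print('origin',o,'yaw',yaw,np.arctan2(-y[0],y[1]))
# scene cross check
Cs=atz('scene',f([(62,472-300),(152,588-300),(303,497-300)],5,(200,160)),.012); print('scene corners',Cs[:,:2].round(4))
# pointer from depth/cloud colour: print crop tip
tip=atz('top',np.array([[431,366]])*.64,.008); print('tip approx',tip, 'pred', o[:2]-.123*np.array([np.cos(yaw),np.sin(yaw)]))
cc=atz('top',f([(205,155)],10,(160,173)),.026)[0]; sh=atz('top',f([(198,260)],10,(160,173)),.013)[0]
print('collar top',cc,'screw',sh,sh-cc,np.hypot(*(sh-cc)[:2]))
cs=atz('scene',f([(598-400,470-300)],10,(280,235)),.026)[0]; ss=atz('scene',f([(655-400,415-300)],10,(280,235)),.016)[0]
print('collar scene',cs,ss-cs)
for n,D,b in (('top',T['d'],(166,240,248,330)),('scene',S['d'],(160,220,200,280))):
    P=cloud(n,D)[b[0]:b[1],b[2]:b[3]].reshape(-1,3); P=P[np.isfinite(P[:,0])]
    c,s=np.cos(yaw),np.sin(yaw); L=(P-[o[0],o[1],0])@np.array([[c,-s,0],[s,c,0],[0,0,1]])
    q=L[(L[:,2]>.105)&(abs(L[:,0])<.04)&(abs(L[:,1])<.12)&(L[:,2]<.16)]; print(n,'shaft local',len(q),q.mean(0),q.max(0),q.min(0))
    for z in np.arange(.1,.15,.01):
        w=q[abs(q[:,2]-z)<.005]; print(round(z,3),len(w),w.mean(0).round(4) if len(w) else '')
E
```

```text
corners [[ 0.6221 -0.0916]
 [ 0.5938 -0.2168]
 [ 0.4591 -0.1845]
 [ 0.4867 -0.0585]] [0.1284 0.1385 0.1289 0.1394]
origin [ 0.54044533 -0.13787182  0.012     ] yaw -0.2377058426700041 -0.2187781575292107
scene corners [[ 0.5975 -0.2084]
 [ 0.6261 -0.0868]
 [ 0.4922 -0.0556]]
tip approx [[ 0.42666268 -0.11503171  0.008     ]] pred [ 0.42090399 -0.10890856]
collar top [0.56939081 0.18816175 0.026     ] screw [0.53727853 0.1918125  0.013     ] [-0.03211228  0.00365075 -0.013     ] 0.03231913292779457
collar scene [0.57201374 0.19457196 0.026     ] [-0.03449649 -0.00013859 -0.01      ]
top shaft local 126 [-0.00076078 -0.03929386  0.12440516] [ 0.01395952 -0.01547796  0.13815904] [-0.01481812 -0.06147424  0.1060719 ]
0.1 0 
0.11 24 [-0.0012 -0.0252  0.1099]
0.12 29 [-0.0008 -0.0436  0.1208]
0.13 64 [-0.0011 -0.0425  0.1298]
0.14 9 [ 0.0032 -0.0401  0.1365]
scene shaft local 85 [ 0.00311772 -0.03311571  0.12220002] [ 0.01609396 -0.01514661  0.14013538] [-0.01423955 -0.05612512  0.10512008]
0.1 0 
0.11 21 [ 0.0041 -0.0229  0.11  ]
0.12 23 [ 0.0029 -0.03    0.1204]
0.13 37 [ 0.0026 -0.0407  0.1285]
0.14 4 [ 0.0038 -0.0345  0.1383]
```

Stand: origin about (0.541, -0.135), yaw -0.229, with the head leaning about 0.47 rad. Collar: about (0.570, 0.191). I'll straddle the shaft along the stand's y axis and push it upright.

```bash
cat >> h.py <<'E'
O=np.array([.541,-.135]); YAW=-.229
ex=np.array([np.cos(YAW),np.sin(YAW)]); ey=np.array([-ex[1],ex[0]])
def W(lx,ly,z): return np.r_[O+lx*ex+ly*ey,z]
def L(p): d=np.array(p[:2])-O; return np.array([d@ex,d@ey,p[2]])
def st(tag=''):
    s=r.read_state(); f=np.array(s['contact_force']); print(tag,'t',round(s['time_s'],2),'loc',L(s['eef_pos']).round(4),'F loc',np.round([f[:2]@ex,f[:2]@ey,f[2]],1),'Mz',round(s['torque'][2],2),'w',round(s['grip_width'],4),'gf',round(s['grip_force'],1)); return s
E
python3 - <<'E'
from h import *
print('tip',r.tip_extent)
P=YAW+np.pi/2
for p in (P,P-np.pi): print(p,np.round(r.solve_ik(W(0,-.03,.2),down(p)),2))
q=min((r.solve_ik(W(0,-.03,.23),down(p))[5],p) for p in (P,P-np.pi)); 
p=min((P,P-np.pi),key=lambda p:abs(r.solve_ik(W(0,-.03,.23),down(p))[5])); print('use',p)
r.reach(W(0,-.03,.23),down(p)); st()
print(r.move_straight(W(0,-.03,.122),speed=.12,max_force=12)); st('down')
print(r.move_straight(W(0,.04,.122),speed=.05,max_force=20)); st('push')
im,d=snap('top'); a=cv2.resize(im[160:235,240:340,::-1],(400,300),interpolation=cv2.INTER_CUBIC)
im,d=snap('scene'); b=cv2.resize(im[140:230,190:310,::-1],(400,300),interpolation=cv2.INTER_CUBIC)
cv2.imwrite('pics/push.png',np.hstack([a,b]))
E
```

```text
tip 0.025
1.3417963267948965 [-0.44  0.45  1.51 -0.    1.17 -1.78]
-1.7997963267948967 [-0.44  0.45  1.51 -0.    1.17  1.36]
use -1.7997963267948967
 t 1.88 loc [-1.00e-04 -3.08e-02  2.30e-01] F loc [-0.5 -0.7  0.4] Mz 0.01 w 0.0855 gf 0.0
False
down t 2.92 loc [ 0.0005 -0.0302  0.1227] F loc [ 1.  -0.4 -0.2] Mz 0.02 w 0.0855 gf 0.0
True
push t 3.48 loc [ 0.0005 -0.0191  0.1232] F loc [-0.5 -3.   1.6] Mz -0.01 w 0.0853 gf 1.3
```

View pics/push.png

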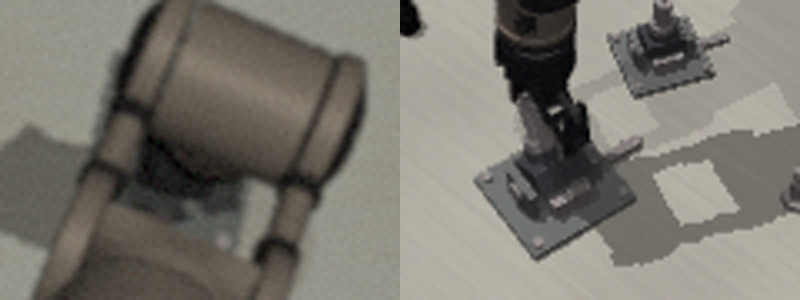

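In the scene half of the picture the fingers straddle the shaft, and the arm stopped at first contact. I'll keep pushing until it meets the stop.

```bash
python3 - <<'E'
from h import *
for i in range(5):
    h=r.move_straight(W(0,.045,.123),speed=.04,max_force=25); s=st('push %s'%h)
    if L(s['eef_pos'])[1]>.02: break
r.hold(.4); st('hold')
E
```

```text
push True t 4.7 loc [0.0007 0.0253 0.1234] F loc [ 0.1 -6.8  2.1] Mz -0.02 w 0.0853 gf 3.1
hold t 5.1 loc [0.0008 0.0253 0.1234] F loc [ 0.1 -4.8  2.7] Mz -0.03 w 0.0851 gf 2.5
```

```bash
python3 - <<'E'
from h import *
P0=YAW-np.pi/2
r.move_straight(W(0,-.001,.127),speed=.06); st('centred')
for k in range(3):
    if k: command_gripper(.05); r.reach(W(0,-.0015,.127),down(P0+k*.785))
    command_gripper(0.0,20); s=st('psi %.3f'%(P0+k*.785))
    a=37-np.degrees(np.arccos(min(1,s['grip_width']/.03))); print('a',a)
E
```

```text
centred t 5.7 loc [-1.00e-04 -1.20e-03  1.27e-01] F loc [0.4 0.2 0.5] Mz 0.03 w 0.0853 gf 0.0
psi -1.800 t 6.25 loc [ 1.000e-04 -2.400e-03  1.274e-01] F loc [-1.2 -6.9  2.6] Mz 0.03 w 0.0292 gf 22.7
a 24.123911445881195
psi -1.015 t 7.69 loc [ 0.0006 -0.0021  0.1273] F loc [ 2.1 -3.4 -0.4] Mz 0.05 w 0.026 gf 21.6
a 6.94934938373849
psi -0.230 t 9.13 loc [ 0.0002 -0.0015  0.1271] F loc [-0.  -0.2  0.2] Mz -0.17 w 0.0291 gf 20.1
a 22.99180084137658
```

```bash
python3 - <<'E'
from h import *
for p in (-.63,-.85):
    command_gripper(.05); r.reach(W(0,-.0018,.127),down(p))
    command_gripper(0.0,20); s=st('psi %.3f'%p); w=s['grip_width']
    print('a',37-np.degrees(np.arccos(min(1,w/.03))))
    if w<.0248: break
command_gripper(0,60); r.hold(.2); st('60N')
E
```

```text
psi -0.630 t 10.26 loc [ 0.0004 -0.002   0.1272] F loc [ 1.3 -0.7 -1.6] Mz 0.01 w 0.0267 gf 20.4
a 9.702098727315178
psi -0.850 t 11.28 loc [ 0.0005 -0.0021  0.1272] F loc [ 2.9 -3.  -0.3] Mz 0.08 w 0.0237 gf 25.7
a -0.855814902992968
60N t 11.69 loc [ 0.0004 -0.0021  0.1272] F loc [ 3.7 -3.8  1.5] Mz 0.08 w 0.0233 gf 59.2
```

Square on the flats at psi = -0.85 (width 24 mm). I'll turn the shaft to the pointer direction, then regrip along y to find the axis.

```bash
python3 - <<'E'
from h import *
r.reach(W(.0005,-.0022,.127),down(YAW)); r.hold(.2); st('turned')
command_gripper(.05); r.hold(.1); command_gripper(0,20); st('regrip x 20'); command_gripper(0,60);r.hold(.2); st('regrip x 60')
command_gripper(.05); r.reach(W(.0005,-.002,.127),down(YAW-np.pi/2)); command_gripper(0,20); r.hold(.2); st('grip y')
command_gripper(.085); r.move_straight(W(.0005,-.0022,.24),speed=.2); st('up')
E
```

```text
turned t 12.53 loc [ 0.0002 -0.0021  0.1272] F loc [-2.1 -1.2  6.2] Mz 0.01 w 0.0232 gf 59.7
regrip x 20 t 13.35 loc [ 0.0003 -0.0022  0.1271] F loc [-2.1  0.5  0.9] Mz 0.0 w 0.0235 gf 24.2
regrip x 60 t 13.77 loc [ 0.0003 -0.0022  0.1271] F loc [-3.5  0.7  4. ] Mz 0.02 w 0.0234 gf 59.1
grip y t 16.05 loc [ 0.0005 -0.0026  0.1272] F loc [-1.2 -5.7  3. ] Mz 0.05 w 0.0292 gf 22.4
up t 17.35 loc [-1.000e-04 -2.100e-03  2.389e-01] F loc [ 0.7  0.1 -0.2] Mz 0.05 w 0.0853 gf 0.0
```

```bash
python3 - <<'E'
from h import *
C=np.array([.5695,.1885]); g=YAW-np.pi/2+.14
r.reach(np.r_[C,.10],down(g+.785)); st()
r.move_straight(np.r_[C,.028],speed=.12,max_force=10)
s=st('down'); command_gripper(0,20); s=st('g45'); print(np.array(s['eef_pos'])-np.r_[C,.028])
command_gripper(.07); r.move_straight(np.r_[C,.028],down(g-.785),speed=.05) if 0 else r.reach(np.r_[C,.028],down(g))
command_gripper(0,60); r.hold(.2); s=st('g'); print(np.array(s['eef_pos'])-np.r_[C,.028])
im,d=snap('top'); a=cv2.resize(im[166:211,150:210,::-1],(400,300),interpolation=cv2.INTER_CUBIC)
im,d=snap('scene'); b=cv2.resize(im[220:265,270:330,::-1],(400,300),interpolation=cv2.INTER_CUBIC)
cv2.imwrite('pics/grip.png',np.hstack([a,b]))
E
```

```text
t 18.68 loc [-0.0448  0.3207  0.1004] F loc [ 0.1 -0.4 -0.7] Mz -0.01 w 0.085 gf 0.0
down t 19.43 loc [-0.045   0.3215  0.0287] F loc [-0.3 -0.5  0.6] Mz -0.03 w 0.0852 gf 0.0
g45 t 19.86 loc [-0.0454  0.3218  0.029 ] F loc [-1.5  0.2  5.3] Mz 0.03 w 0.0498 gf 20.4
[0.00033073 0.00021442 0.0010333 ]
g t 21.49 loc [-0.0455  0.3217  0.0286] F loc [-1.3 -0.5  5.1] Mz -0.07 w 0.0485 gf 61.8
[0.00016084 0.00010192 0.00060064]
```

View pics/grip.png

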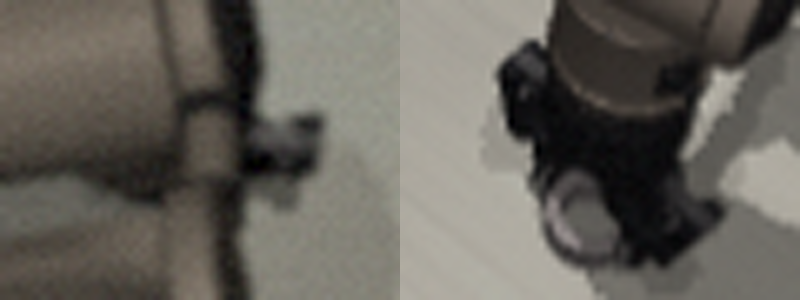

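```bash
python3 - <<'E'
from h import *
g=YAW-np.pi/2+.14
s=st(); p=np.array(s['eef_pos'])
r.move_straight(np.r_[p[:2],.10],speed=.12)
Q=np.array([.56,.03,.22]); r.reach(Q,down(g+np.pi)); st('show')
im,d=snap('scene'); c=proj('scene',Q-[0,0,.015])[0]; print(c)
u,v=int(c[0])-20,int(c[1])-15; print(u,v); cv2.imwrite('pics/show.png',cv2.resize(im[v:v+30,u:u+40,::-1],(800,600),interpolation=cv2.INTER_CUBIC))
# predicted screw head positions for various angle errors
for e in (-.2,-.1,0,.1,.2):
    a=g+np.pi+e+np.pi/2-np.pi; a=g+np.pi+np.pi/2+np.pi+e
    h=Q+[.0355*np.cos(a),.0355*np.sin(a),-.015]; print(e,np.round(a%6.283,2),((proj('scene',h)[0]-[u,v]+.5)*20).round())
P=cloud('scene',d)[v:v+30,u:u+40].reshape(-1,3); k=P[(P[:,2]>.18)&(P[:,2]<.225)]; print(k.mean(0))
E
```

```text
t 21.59 loc [-0.0455  0.3217  0.0286] F loc [-1.5 -0.4  5.3] Mz -0.0 w 0.0486 gf 61.8
show t 25.21 loc [-0.019   0.1651  0.2199] F loc [-0.5  0.1 -1.9] Mz 0.01 w 0.0485 gf 62.2
[267.24756572 195.27659321]
247 180
-0.2 5.99 [231. 413.]
-0.1 6.09 [243. 428.]
0 6.19 [258. 443.]
0.1 0.01 [274. 455.]
0.2 0.11 [291. 467.]
[0.57108158 0.03230423 0.21098238]
```

View pics/show.png

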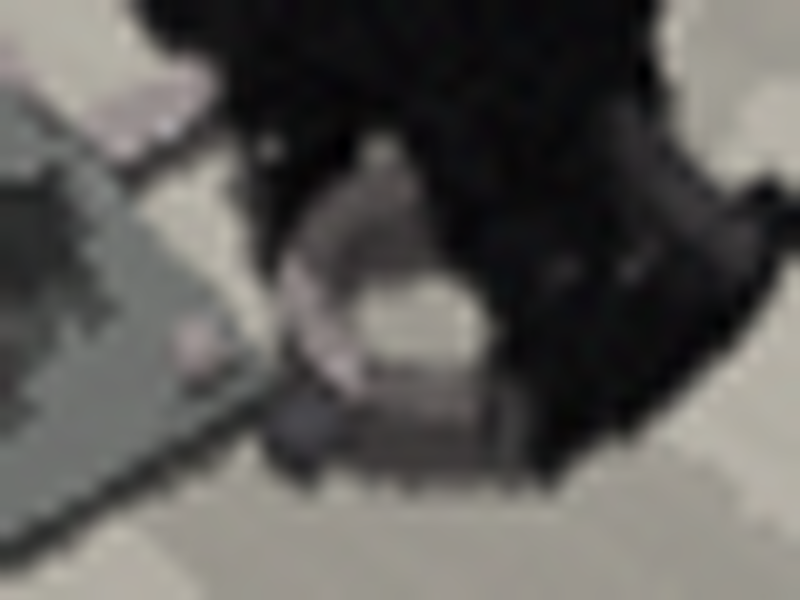

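The picture shows the held collar near (410,330) and the dark screw head near (305,425). I'll overlay the predicted outlines to read off its angle.

```bash
python3 - <<'E'
from h import *
g=YAW-np.pi/2+.14; s=r.read_state(); Q=np.array(s['eef_pos'])-[0,0,.0156]
z=np.load('scene.npz'); im=z['im']; u,v=247,180
big=cv2.resize(im[v:v+30,u:u+40,::-1],(800,600),interpolation=cv2.INTER_CUBIC)
px=lambda X:((proj('scene',X)-[u,v]+.5)*20).astype(int)
t=np.linspace(0,6.283,60)
sh=np.array([.0026,.0064,0])
for i,b in enumerate((0,1)):
    o=Q+b*sh; col=((0,255,0),(255,255,0))[i]
    for R,zz in ((.025,.013),(.025,-.013),(.016,.013)):
        cv2.polylines(big,[px(o+np.c_[R*np.cos(t),R*np.sin(t),0*t+zz])],True,col,1)
    for e in (0,.2,.4):
        a=g+2*np.pi+np.pi/2+e-np.pi*0; d=np.array([np.cos(a),np.sin(a),0]); n=np.array([-d[1],d[0],0])
        if e==0: print('dir',d)
        if d[0]<0: d=-d
        cv2.polylines(big,[px(o+.0355*d+.0065*(np.cos(t)[:,None]*n+np.sin(t)[:,None]*[0,0,1]))],True,(0,int(255*(1-2.5*e)),255),1)
cv2.imwrite('pics/ov.png',big)
E
```

```text
dir [ 0.99604211 -0.08888255  0.        ]
dir [ 0.99604211 -0.08888255  0.        ]
```

View pics/ov.png

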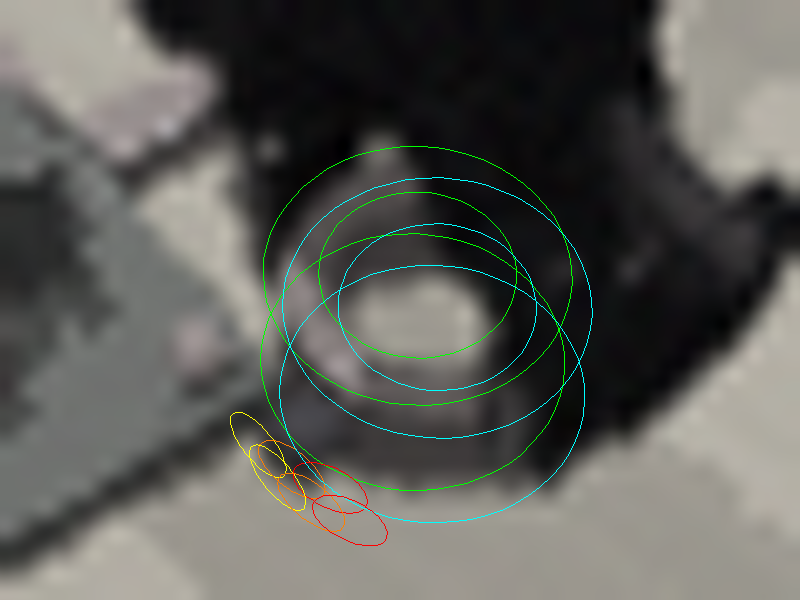

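The overlay agrees with the screw estimate to within about 0.07 rad. The blob at (305,425) is the head's body at a radius of about 30 mm. Inserting now.

```bash
python3 - <<'E'
from h import *
P0=YAW-np.pi/2; X,Y=.0002,-.0029
r.reach(W(X,Y,.195),down(P0)); r.hold(.15); s=st('above'); print(np.round(s['joint_positions'],2))
print(r.move_straight(W(X,Y,.1235),speed=.05,max_force=10)); st('down')
E
```

```text
above t 27.93 loc [ 0.0002 -0.0028  0.195 ] F loc [ 0.  -0.9 -1.1] Mz -0.01 w 0.0487 gf 62.2
[-0.39  0.46  1.52 -0.    1.16  1.41]
False
down t 29.51 loc [-0.0003 -0.0029  0.1236] F loc [-5.3  0.2 -0.4] Mz -0.01 w 0.0481 gf 63.0
```

```bash
python3 - <<'E'
from h import *
print(r.move_straight(W(-.0003,-.0029,.117),speed=.02,max_force=10)); r.hold(.4); s=st('seat')
im,d=snap('scene'); c=proj('scene',np.array(s['eef_pos'])-[0,0,.015])[0]; u,v=int(c[0])-40,int(c[1])-30
cv2.imwrite('pics/final.png',cv2.resize(im[v:v+60,u:u+80,::-1],(800,600),interpolation=cv2.INTER_CUBIC))
E
```

```text
True
seat t 30.12 loc [-0.0004 -0.0029  0.1236] F loc [-1.4  0.7  5.8] Mz -0.05 w 0.0489 gf 63.4
```

View pics/final.png

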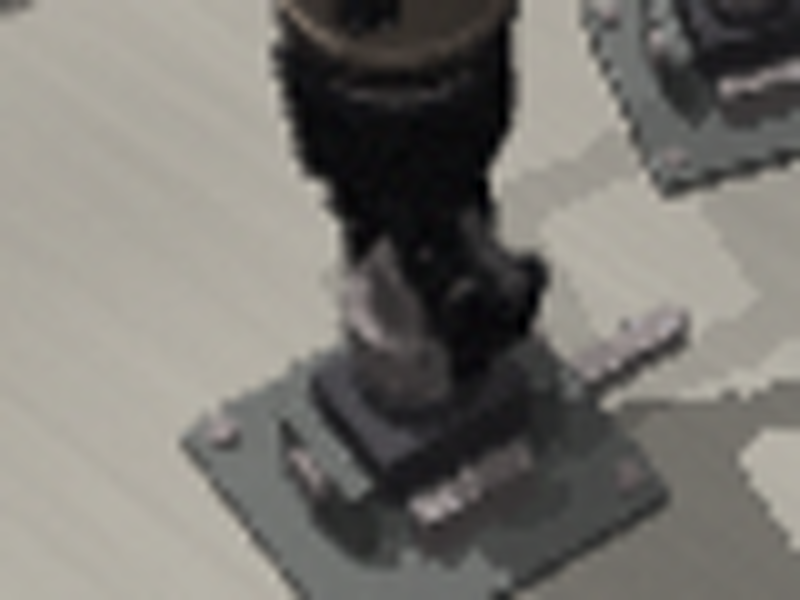

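The collar sits on the flange at about (410,350). It met firm contact at exactly the predicted height, TCP z 0.1236, with a 63 N grip. Handing in.

```bash
python3 -c "
from h import *
print(r.finish_job()); st()"
```

```text
the job is handed in; nothing more can be done
None
the job is handed in; nothing more can be done
```

I handed the job in at about 30 s: the head is upright, a flat faces the pointer, and the collar is seated on the shoulder with its screw towards the pointer, still held at about 63 N; no verdict came back.

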